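# Open the counterweighted lever trimmer and set a notebook to its gauge

## Robot

A 6-joint arm with a two-finger parallel gripper is mounted at the origin on a cart in front of the work surface, level with it; the furniture and walls round the work are solid. World frame = base frame: x ahead of the robot, y to its left, z up, the work surface at z = 0. Lengths are in m, angles in rad, forces in N, time in s.
With the tool pointing down it reaches from about 0.35 to 0.975 m from the base axis. Payload 7.1 kg.
Tool frame: the origin (TCP) lies midway between the tips of the shut fingers; the grasp point (between the pads) lies 19 mm behind it; z points along the fingers, y is the line along which they close (so a half turn about z gives the same grasp; the last joint's range is limited). The gripper opens to 88 mm and grips with 3 to 60 N. Pads are 20 mm wide; open, the fingers measure 115 mm over their backs; the gripper's body (75 mm by 178 mm) begins 61 mm behind the grasp point.
Start: joints at [1.138, 0.423, 1.63, -0, 1.089, -0.019], TCP at [0.251, 0.572, 0.223] pointing down, gripper open.
Joint ranges: [-3, 3], [-0.9, 2.11], [0.09, 2.58], [-1.31, 4.45], [0.11, 2.69], [-2.54, 2.54]. Speed limits (rad/s): [2.39, 2.39, 3.01, 3.14, 3.14, 3.14].

## Interface

Orientations are given as a unit quaternion [w, x, y, z].
In Python, from station import move_pose, movel, movej, command_gripper, wait, inverse_kinematics, read_camera, camera_info, MotionError, job_done, get_time, get_joint_pos, get_qvel, get_effort, get_tcp_pos, get_ee_rot, get_ft_force, get_ft_torque, get_grip_width, get_finger_force gives the robot as it stands. Calls block until the motion is done:
- move_pose(position, orientation): joint-space move of the TCP to a pose.
- movel(position, frame=None, v=0.15, until_force=None): straight line of the TCP; frame=None keeps the orientation; v is the mean speed in m/s. With until_force (N) it stops when the force on the tool has changed by that much, and returns True; else False.
- movej(angles): joint-space move.
- command_gripper(opening): opening from 0.0 (shut) to 1.0 (fully open); the grip force is fixed at half the most; returns when the fingers have stopped.
- wait(seconds).
- inverse_kinematics(position, orientation): joint angles nearest the present ones, or None.
- read_camera(name): name is "scene" or "top" or "wrist"; returns the picture (384x512x3 uint8, red, green, blue); there is no depth.
- camera_info(name): a dict with "intrinsics" (3x3 intrinsics, pixels), "T" (4x4, takes a point from camera to world coordinates); the wrist camera has in their place "tool_from_camera" (4x4, takes a point from camera to tool coordinates, whose origin is the TCP and whose axes are the flange's). Camera axes: x right, y up, looking along -z (the intrinsics and any distortion apply to the point x, -y, -z); pixel columns grow to the right and rows downward; lengths in m; the calibration is good to about 2 mm. A picture is of the moment at which its call begins: read the wrist's pose just before it. camera_info takes no time and is no camera call.
A pose or a line that the arm cannot do raises MotionError and nothing moves.
- job_done(): hands the job in; it is judged then, once.
Readings, each from a call of its own:
- get_time(): time.
- get_joint_pos(): joint angles.
- get_qvel(): joint speeds.
- get_effort(): joint torques, N m.
- get_tcp_pos(): TCP position.
- get_ee_rot(): TCP orientation.
- get_ft_force(): force on the tool from outside, world axes, zero at the start.
- get_ft_torque(): the same for the moment, N m.
- get_grip_width(): opening from 0.0 (shut) to 1.0 (fully open).
- get_finger_force(): force on a finger pad.
Only numpy, scipy, OpenCV 4.12 (cv2) and the standard library are available. Lean on these libraries where they do the work, as an engineer would, in place of code of your own. Each camera call takes 0.05 s, during which the arm holds its last target. There are 200 camera calls.

## Task

Get the notebook ready for trimming: with the fingertips, push the trimmer's lever up past its balance point so that it stays raised on its own, then push the notebook along the bed, flat and without picking it up, until it lies square with its far edge against the back fence and its right edge against the strip gauge beyond the cut line. Keep off the blade, do not shift the gauge from its setting, and leave the other things on the worktop where they are.

Things in the scene. Friction and masses are not known exactly. Their poses are not given: they have to be found in the camera images.
- trimmer: Guillotine (lever) trimmer, fixed. Origin under the bed centre at worktop height; x away from the operator to the fence, y left, z up. Bed 200 (x) x 280 (y) mm, flat top 35 mm up; its right edge (y = -140) is the cut line. Back fence on the bed: front face at x = +80, 14 mm high, y -129 to +139. Lever hinge axis along y through x = +115, z = 62 mm. Below the grip: free space.
- lever (a joint): Lever hinge (rad). 0: down, lying along the cut line toward the operator, barring the way; grows as the grip rises; stop at 1.40, nearly upright. A counterweight (48 mm across) on a tail behind the hinge swings down as it rises. Below the balance point at about 0.9 the lever falls shut; beyond it, it falls slowly open to the stop and stays. Needs 2 to 4 N up at the grip from 0; hinge is damped.
- grip_tip (a point): Centre of the rounded front end of the lever's black round grip (27 mm thick, 88 mm long). Lever down: 245 mm in front of the hinge axis, 98 mm above the worktop, at trimmer y = -147. Axes turn with the lever: x from grip to hinge, y left, z up when down.
- grip_mid (a point): Middle of the black grip on its centre line (lever down: 211 mm in front of the hinge axis, 84 mm above the worktop, trimmer y = -147). The grip slopes up toward the operator by about 22 degrees. Axes as grip_tip.
- blade_mid (a point): Middle of the edge of the steel blade, 166 mm long, 4 mm thick, on the bed side of the lever, from 9 to 175 mm in front of the hinge axis, reaching 33 mm below the lever's centre line (6 mm below the bed top when down). Moves with the lever. The robot must not touch it.
- fence_face (a point): Point on the front face of the back fence at bed-top height, in the middle (trimmer y = 0). Axes as the trimmer's.
- gauge_face (a point): Point on the inner (left-facing) face of the strip gauge at bed-top height, middle of its length (trimmer x = 0). The gauge is an aluminium bar along x, 135 mm long, 9 mm thick, from 12 mm below to 12 mm above the bed top, on two rods outside the cut line, 16 to 28 mm beyond it. Clamped: it slips only above about 40 N. Axes as the trimmer's.
- note_book: White notebook lying flat on the bed, a rigid box 95 (x) x 140 (y) x 10 mm, 0.14 kg, slides easily. Origin: centre of its underside. It starts left of the cut line and short of the fence, a little turned (up to 0.2 rad).
- book_far_right (a point): Lower corner of the notebook, far right: (+47.5, -70, 0) mm from its origin
- book_far_left (a point): Lower corner of the notebook, far left: (+47.5, +70, 0) mm from its origin
- book_near_right (a point): Lower corner of the notebook, near right: (-47.5, -70, 0) mm from its origin
- rubber_stamp: Bystander: wooden rubber stamp with turned handle, 30 x 64 x 73 mm, standing on the worktop left of the trimmer
- ink_pad: Bystander: red flat tin ink pad, 70 x 102 x 18 mm, left of the trimmer
- tape_2: Bystander: small roll of black tape lying flat, 62 mm across, 19 mm high, right of the trimmer
- parts_tin: Bystander: flat round tin with a blue lid, 65 mm across, 26 mm high, right of the trimmer, near its grip
- phone: Bystander: black phone lying flat, 79 x 162 x 11 mm, far left
- calculator: Bystander: desk calculator with red keys, 94 x 188 x 24 mm, far left

How it is judged:
On the way, in this order (a step that is already met when the one before it is completed fails the run):
1. The lever is up past its balance point, resting at its stop with no finger on it (value of joint lever above 1.3 rad and velocity of joint lever between -0.1 and 0.1 rad/s and contact force between the fingers and anything else below 0.1 N), for 0.3 s.
2. The notebook lies flat against the fence and the gauge (y of book_far_right in the frame of gauge_face between -0.002 and 0.003 m and y of book_near_right in the frame of gauge_face between -0.002 and 0.003 m and x of book_far_right in the frame of fence_face between -0.003 and 0.002 m and x of book_far_left in the frame of fence_face between -0.003 and 0.002 m and height (world z) of note_book between 0.032 and 0.039 m and angle between note_book's own z axis and vertical below 0.05 rad), for 0.2 s.
At the end, for the whole second after the job is handed in: The lever stands raised beyond 1.3 rad and still; the notebook lies flat on the bed at rest, both right corners within 3 mm of the gauge face and both far corners within 3 mm of the fence face (all of step 2 and value of joint lever above 1.3 rad and velocity of joint lever between -0.1 and 0.1 rad/s and linear speed of note_book below 0.01 m/s); the robot touches nothing.
It fails at once if the notebook is lifted off the bed or tipped (height (world z) of note_book above 0.043 m or angle between note_book's own z axis and vertical above 0.12 rad).
It fails at once if the robot touches the blade (contact force between any of the fingers, the arm and lever_c0 above 0.5 N).
It fails at once if the gauge is pushed out of its setting by more than 3 mm (distance of gauge_face from where it was at the start of the episode above 0.003 m).
It fails at once if another thing on the worktop is moved by more than 20 mm (distance of any of rubber_stamp, ink_pad, tape_2, parts_tin, phone, calculator from where it was at the start of the episode above 0.02 m).
It also fails if it takes over 70 s, if anything falls off the work surface, if the arm or the gripper's body presses on something with over 40 N, if the wrist force passes 120 N, or if a joint passes its speed limit or range.

## Working session

There is one attempt and no reset: what is moved stays moved. The work goes in short steps, each a Python script; the robot and the scene stay as the last script left them, time stands still between calls to the robot, and variables do not carry over. Pictures are saved under pics/ and viewed, at most 10 in all, crops included, and the job is handed in when it is done.

```bash
ls; mkdir -p pics
python3 - <<'E'
from station import *
import cv2,numpy as np
for n in ("top","scene"):
    im=read_camera(n); cv2.imwrite(f"pics/{n}0.png",im[:,:,::-1])
    c=camera_info(n); print(n,c)
print(get_time(),camera_info("wrist"),get_ee_rot())
E
```

```text
pics
top {'intrinsics': array([[380.13450438,   0.        , 256.84183233],
       [  0.        , 380.13450438, 189.75748927],
       [  0.        ,   0.        ,   1.        ]]), 'T': array([[-0.0757151 ,  0.97399776, -0.21353124,  0.33816052],
       [-0.99712649, -0.07448414,  0.01381599,  0.31676297],
       [-0.00244795,  0.21396374,  0.97683854,  1.02219798],
       [ 0.        ,  0.        ,  0.        ,  1.        ]])}
scene {'intrinsics': array([[401.56165547,   0.        , 251.45898182],
       [  0.        , 401.56165547, 193.40029983],
       [  0.        ,   0.        ,   1.        ]]), 'T': array([[ 0.894321  ,  0.20933631, -0.39543427,  0.16782042],
       [-0.44691873,  0.46001981, -0.76723231, -0.46592554],
       [ 0.02129802,  0.86287895,  0.50496169,  0.57169974],
       [ 0.        ,  0.        ,  0.        ,  1.        ]])}
0.1 {'intrinsics': array([[285.12913252,   0.        , 256.15597952],
       [  0.        , 285.12913252, 192.42867517],
       [  0.        ,   0.        ,   1.        ]]), 'tool_from_camera': array([[-2.23546668e-04,  9.53235614e-01,  3.02228083e-01,
         8.39959034e-02],
       [ 9.99999891e-01,  3.37302779e-04, -3.24200111e-04,
         6.84494065e-04],
       [-4.10981464e-04,  3.02227978e-01, -9.53235585e-01,
        -1.62685237e-01],
       [ 0.00000000e+00,  0.00000000e+00,  0.00000000e+00,
         1.00000000e+00]])} [-1.68017881e-04  2.05436860e-01  9.78670117e-01 -6.85666406e-04]
```

View pics/top0.png

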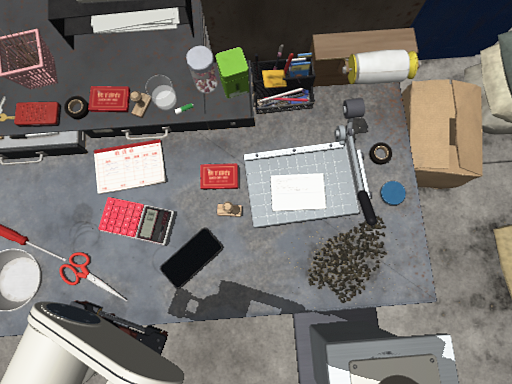

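View pics/scene0.png

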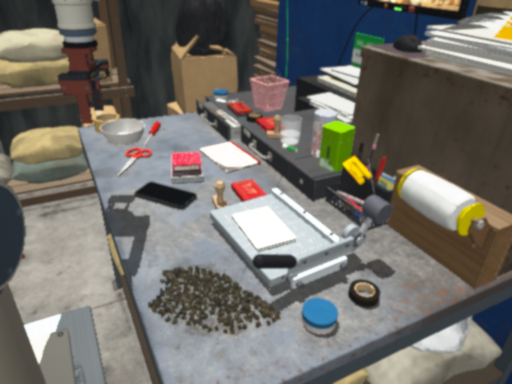

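The top view shows the bed at about cols 245–360, rows 145–227, with the notebook at 272–325 × 174–210 and the grip around (366,207). The lever is down. Next I'll take a closer wrist view over the bed.

```bash
cat > h.py <<'E'
from station import *
import cv2,numpy as np
from scipy.spatial.transform import Rotation as R
def camT(n):
    c=camera_info(n)
    if "T" in c: return c["intrinsics"],c["T"]
    q=get_ee_rot(); T=np.eye(4); T[:3,:3]=R.from_quat(np.r_[q[1:],q[0]]).as_matrix(); T[:3,3]=get_tcp_pos()
    return c["intrinsics"],T@c["tool_from_camera"]
def ray(KT,uv,z):
    K,T=KT; uv=np.atleast_2d(uv).astype(float)
    d=np.c_[(uv[:,0]-K[0,2])/K[0,0],-(uv[:,1]-K[1,2])/K[1,1],-np.ones(len(uv))]@T[:3,:3].T
    o=T[:3,3]; return o+d*((z-o[2])/d[:,2])[:,None]
def proj(KT,P):
    K,T=KT; p=(np.atleast_2d(P)-T[:3,3])@T[:3,:3]
    return np.c_[K[0,2]+K[0,0]*p[:,0]/-p[:,2],K[1,2]+K[1,1]*p[:,1]/p[:,2]]
def qdown(yaw,tilt=0):  # tool x along world -x turned by yaw; y closing axis
    q=(R.from_euler('z',yaw)*R.from_euler('y',tilt)*R.from_quat([0,1,0,0])).as_quat(); return np.r_[q[3],q[:3]]
E
python3 - <<'E'
from h import *
KT=camT("top"); print(ray(KT,[[245,151],[351,142],[360,213],[253,227]],.035).round(3)); print(ray(KT,[[274,177],[324,174],[326,208],[271,210]],.045).round(3)); print(ray(KT,[[370,220]],.098).round(3))
c=ray(KT,[[302,187]],.035)[0]
p=get_tcp_pos(); movel([p[0],p[1],.3])
move_pose([c[0]-0.02,c[1]-.04,.28],qdown(0))
KT=camT("wrist"); im=read_camera("wrist"); np.savez("w1.npz",im=im,K=KT[0],T=KT[1]); cv2.imwrite("pics/w1.png",im[:,:,::-1]); print(get_time(),get_tcp_pos(),KT[1][:3,3])
E
```

```text
[[0.664 0.327 0.035]
 [0.668 0.036 0.035]
 [0.471 0.038 0.035]
 [0.456 0.32  0.035]]
[[0.583 0.255 0.045]
 [0.581 0.122 0.045]
 [0.49  0.127 0.045]
 [0.495 0.27  0.045]]
[[0.444 0.034 0.098]]
2.675 [0.53219018 0.14312991 0.27997214] [0.44854092 0.14379828 0.44260625]
```

View pics/w1.png

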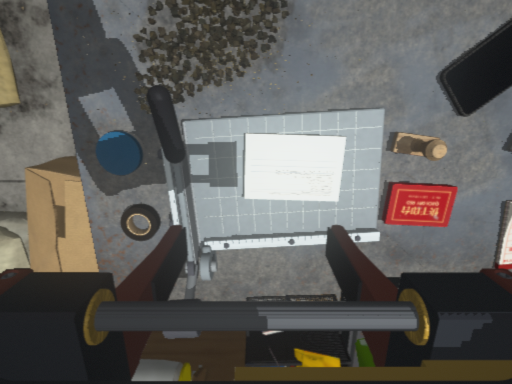

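The wrist view shows the bed at cols 184–383, rows 110–245. The notebook corners are near (245,134), (344,136), (339,202) and (244,199), the fence strip runs along row ~240, the grip from (158,95) to (177,160), and the gauge sits near (178,210). I'll crop and refine these.

Run:
```python
from h import *
d=np.load("w1.npz"); im=d["im"]; KT=(d["K"],d["T"])
g=im.astype(int); m=((g.min(2)>205)*255).astype(np.uint8)
n,l,s,c=cv2.connectedComponentsWithStats(m)
for i in range(1,n):
    if s[i,4]>150:
        p=(l==i).astype(np.uint8); cn=max(cv2.findContours(p,0,1)[0],key=cv2.contourArea)
        b=cv2.boxPoints(cv2.minAreaRect(cn)); print(s[i],b.round(1).tolist(), ray(KT,b,.045).round(4).tolist())
cv2.imwrite("pics/w1c.png",cv2.resize(im[75:285,135:395,::-1],None,fx=3,fy=2.85 if 0 else 2.8,interpolation=cv2.INTER_CUBIC))
```

```text
[ 245  134  101   68 6322] [[243.8000030517578, 198.3000030517578], [245.89999389648438, 133.10000610351562], [345.20001220703125, 136.3000030517578], [343.1000061035156, 201.5]] [[0.5836, 0.1258, 0.045], [0.4892, 0.1299, 0.045], [0.4935, 0.2667, 0.045], [0.5886, 0.2726, 0.045]]
[359 232  21  10 159] [[358.8999938964844, 233.0], [378.8999938964844, 231.8000030517578], [379.3999938964844, 240.1999969482422], [359.3999938964844, 241.3000030517578]] [[0.6398, 0.3015, 0.045], [0.6378, 0.3319, 0.045], [0.652, 0.3345, 0.045], [0.654, 0.3038, 0.045]]
[227 236  99  13 716] [[226.89999389648438, 240.3000030517578], [324.8999938964844, 235.0], [325.29998779296875, 243.3000030517578], [227.39999389648438, 248.60000610351562]] [[0.6523, 0.0988, 0.045], [0.6431, 0.2496, 0.045], [0.6573, 0.2513, 0.045], [0.6666, 0.0991, 0.045]]
```

View pics/w1c.png

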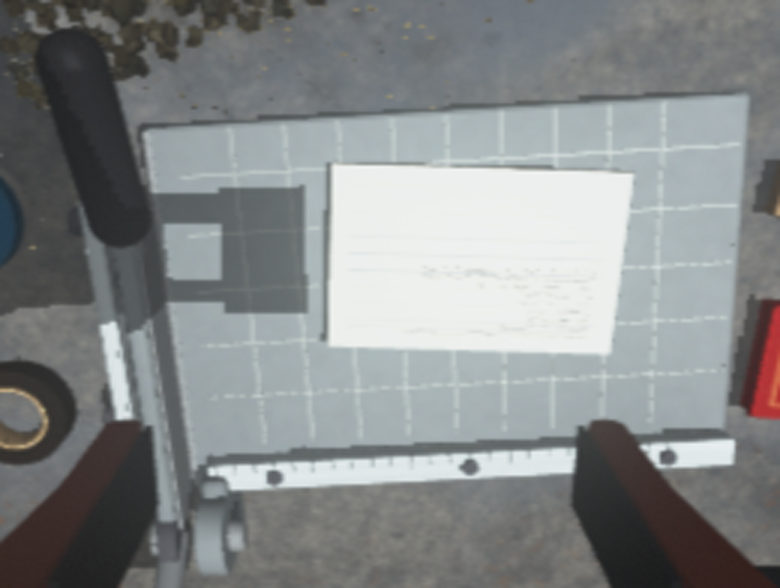

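The crop shows the near bed corners at crop (147,128) and (748,95). The fence's front top edge runs (210,465)→(735,440), and the notebook is clearly turned relative to the bed.

Run:
```python
from h import *
d=np.load("w1.npz"); KT=(d["K"],d["T"])
f=lambda a:np.array(a)/[3,2.8]+[135,75]
print("near",ray(KT,f([[147,128],[748,95]]),.035).round(4).tolist())
a=ray(KT,f([[210,465],[735,440]]),.049); print("fence",a.round(4).tolist(), np.arctan2(a[0,0]-a[1,0],a[1,1]-a[0,1]),np.linalg.norm(a[0]-a[1]))
n=ray(KT,f([[147,128],[748,95]]),.035); print(np.arctan2(n[0,0]-n[1,0],n[1,1]-n[0,1]),np.linalg.norm(n[0]-n[1]))
b=ray(KT,f([[330,163],[632,173],[609,354],[328,346]]),.045);print("book",b.round(4).tolist(),[np.linalg.norm(b[i]-b[i-1]).round(4) for i in range(4)])
print("grip tip top",ray(KT,f([[72,55]]),.105).round(4), "mid", ray(KT,f([[97,140]]),.095).round(4))
print("gauge",ray(KT,f([[102,322],[116,322],[130,415]]),.047).round(4).tolist())
# trimmer pose from measured: yaw, origin via near corners (x=-100,y=-+140), fence front
yaw=-.5*(np.arctan2(a[0,0]-a[1,0],a[1,1]-a[0,1])+np.arctan2(n[0,0]-n[1,0],n[1,1]-n[0,1]))*-1
for y in (yaw,):
    M=R.from_euler('z',y).as_matrix()[:2,:2]; print("yaw",y)
    for P,L in ((n[0],(-.1,-.14)),(n[1],(-.1,.14)),(a[0],(.08,-.129)),(a[1],(.08,.139))): print(P[:2]-M@np.array(L))
```

```text
near [[0.4733, 0.0438, 0.035], [0.4575, 0.3199, 0.035]]
fence [[0.6515, 0.0657, 0.049], [0.6365, 0.3317, 0.049]] 0.05646967956694418 0.2664101137868825
0.05715861257052687 0.2765813638092912
book [[0.4894, 0.1287, 0.045], [0.4942, 0.2673, 0.045], [0.5886, 0.265, 0.045], [0.5841, 0.1266, 0.045]] [np.float64(0.0948), np.float64(0.1387), np.float64(0.0944), np.float64(0.1384)]
grip tip top [[0.4407 0.0351 0.105 ]] mid [[0.4746 0.0383 0.095 ]]
gauge [[0.5703, 0.0175, 0.047], [0.5703, 0.0243, 0.047], [0.6227, 0.0267, 0.047]]
yaw 0.05681414606873553
[0.56522278 0.18922234]
[0.56532179 0.1858038 ]
[0.56429882 0.18996648]
[0.56448073 0.18838435]
```

```bash
cat >> h.py <<'E'
O=np.array([.5648,.1885,0]); YAW=.0568; RT=R.from_euler('z',YAW)
def W(p): return O+RT.apply(p)     # trimmer -> world
def qz(pitch,yaw,roll):  # tool z forward, pitched down; roll about tool z; roll 0: tool x down-back
    q=(R.from_euler('z',yaw)*R.from_euler('y',-(np.pi/2-pitch))*R.from_quat([0,1,0,0])*R.from_euler('z',roll)).as_quat(); return np.r_[q[3],q[:3]]
def arc(th,pitch,yaw,half=.010,drop=0,pt=(-.235,.0175),y=-.149):
    # TCP such that the upper tip corner touches the grip's underside point at lever angle th
    c,s=np.cos(th),np.sin(th); n=np.array([-.375,-.927])  # outward normal of underside
    px,pz=pt[0]+n[0]*drop,pt[1]+n[1]*drop
    C=W([.115+px*c+pz*s, y, .062-px*s+pz*c])
    up=np.array([np.sin(pitch)*np.cos(yaw),np.sin(pitch)*np.sin(yaw),np.cos(pitch)])
    return C-half*up
E
python3 - <<'E'
from h import *
for roll in (0,1.57,-1.57,3.1):
  for yaw in (-.8,-.4,0,.4,.8):
    for p in (.35,.5,.65,.8,1.0):
      r=[inverse_kinematics(arc(t,p,yaw),qz(p,yaw,roll)) for t in (0,.3,.6,.9,1.2)]
      ok=[x is not None for x in r]
      if all(ok): print(roll,yaw,p,np.round(r[0],2),np.round(r[-1],2))
E
```

```text
0 -0.8 1.0 [ 0.42  0.47  2.28 -1.3   0.55  0.84] [ 0.3   0.26  1.84 -0.68  0.88 -0.07]
0 -0.4 0.35 [0.63 1.04 2.48 4.09 1.43 1.9 ] [0.39 0.36 2.24 4.19 0.88 1.08]
0 -0.4 0.5 [0.57 0.88 2.5  4.02 1.22 1.78] [0.36 0.27 2.19 4.4  0.69 0.83]
0 0.4 0.35 [-0.48  1.12  2.54  2.33  1.57  1.18] [-0.24  0.33  2.29  2.29  0.84  1.98]
0 0.4 0.5 [-0.42  0.93  2.56  2.42  1.33  1.31] [-0.21  0.24  2.24  2.08  0.61  2.22]
0 0.8 0.35 [-0.66  0.94  2.35  1.73  1.24  1.41] [-0.41  0.42  2.1   1.65  1.08  2.23]
0 0.8 0.5 [-0.6   0.81  2.38  1.76  1.08  1.52] [-0.38  0.35  2.07  1.49  0.95  2.42]
1.57 -0.8 1.0 [ 0.42  0.47  2.28 -1.3   0.55  2.41] [ 0.3   0.26  1.84 -0.68  0.88  1.5 ]
1.57 0.8 1.0 [-0.31  0.46  2.33  1.44  0.51 -2.46] [-0.19  0.23  1.88  0.67  0.81 -1.41]
-1.57 -0.8 1.0 [ 0.42  0.47  2.28 -1.3   0.55 -0.73] [ 0.3   0.26  1.84 -0.68  0.88 -1.64]
-1.57 -0.4 0.35 [0.63 1.04 2.48 4.09 1.43 0.33] [ 0.39  0.36  2.24  4.19  0.88 -0.49]
-1.57 -0.4 0.5 [0.57 0.88 2.5  4.02 1.22 0.21] [ 0.36  0.27  2.19  4.4   0.69 -0.74]
-1.57 0.4 0.35 [-0.48  1.12  2.54  2.33  1.57 -0.39] [-0.24  0.33  2.29  2.
[... 1191 characters left out ...]
4 0.65 [-0.34  0.75  2.55  2.47  1.04 -1.73] [-0.17  0.19  2.17  1.68  0.45 -0.54]
3.1 0.4 0.8 [-0.26  0.58  2.52  2.45  0.74 -1.57] [-0.14  0.16  2.09  1.1   0.41  0.06]
3.1 0.4 1.0 [-0.16  0.44  2.43  2.21  0.37 -1.2 ] [-0.08  0.16  1.98  0.51  0.54  0.67]
3.1 0.8 0.35 [-0.66  0.94  2.35  1.73  1.24 -1.77] [-0.41  0.42  2.1   1.65  1.08 -0.96]
3.1 0.8 0.5 [-0.6   0.81  2.38  1.76  1.08 -1.66] [-0.38  0.35  2.07  1.49  0.95 -0.76]
3.1 0.8 0.65 [-0.53  0.69  2.38  1.76  0.91 -1.52] [-0.33  0.29  2.03  1.28  0.85 -0.52]
3.1 0.8 0.8 [-0.44  0.57  2.37  1.7   0.73 -1.33] [-0.27  0.25  1.97  1.03  0.8  -0.25]
3.1 0.8 1.0 [-0.31  0.46  2.33  1.44  0.51 -0.93] [-0.19  0.23  1.88  0.67  0.81  0.12]
```

Run:
```python
from h import *
p,yaw,roll=.5,.6,3.1
q=qz(p,yaw,roll); tz=np.array([np.cos(p)*np.cos(yaw),np.cos(p)*np.sin(yaw),-np.sin(p)])
T=lambda th,drop: arc(th,p,yaw,drop=drop)+.008*tz
A=T(0,.02); 
for h in (.25,.2,.15): 
    print(h,inverse_kinematics(A-.1*tz+[0,0,h],q))
command_gripper(0)
t=get_tcp_pos(); movel([t[0]-.08,t[1]-.05,.34])
for h in (.22,.17):
    try: move_pose(A-.1*tz+[0,0,h],q); print("at",h); break
    except MotionError as e: print(e)
try: movel(A-.1*tz); print("app ok")
except MotionError as e: print(e)
print(get_time(),get_joint_pos().round(2) if hasattr(get_joint_pos(),'round') else get_joint_pos(),A,get_tcp_pos(),get_ft_force())
im=read_camera("wrist"); cv2.imwrite("pics/a1.png",np.hstack([im,read_camera("scene")])[:,:,::-1][::1]); b=cv2.imread("pics/a1.png"); cv2.imwrite("pics/a1.png",cv2.resize(b,(800,300)))
```

```text
0.25 [-0.89441799 -0.1654705   2.44067011  1.2182285   1.20092891 -0.65986203]
0.2 [-0.89441799 -0.01659993  2.49859966  1.30217409  1.13746475 -0.87381457]
0.15 [-0.89441799  0.16784173  2.54208204  1.41240726  1.08889617 -1.12221203]
at 0.22
app ok
7.7917 [-0.89  0.81  2.55  1.76  1.1  -1.86] [0.4478018  0.03375931 0.04834877] [ 0.37545912 -0.01574213  0.09666057] [-0.37772393  0.62174536  0.71856632]
```

View pics/a1.png

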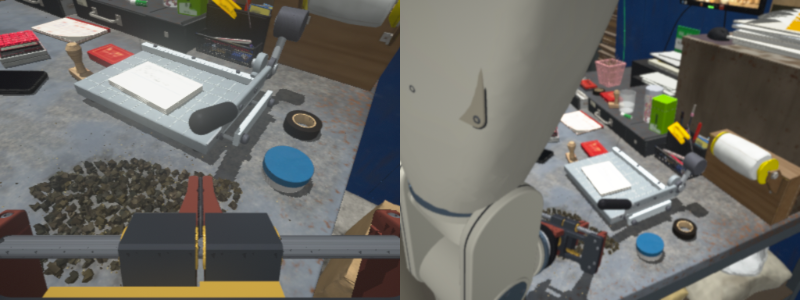

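The wrist view shows the shut fingers low in front of the grip (grip at about (213,118)) and clear of the tin. Next I insert under the grip and sweep the arc.

Run:
```python
from h import *
p,yaw,roll=.5,.6,3.1
q=qz(p,yaw,roll); tz=np.array([np.cos(p)*np.cos(yaw),np.cos(p)*np.sin(yaw),-np.sin(p)])
T=lambda th,drop=0: arc(th,p,yaw,drop=drop)+.008*tz
print("hit" if movel(T(0,.02),v=.08,until_force=6) else "in")
f0=np.array(get_ft_force())
for th in np.arange(.0,1.16,.1):
    movel(T(th),v=.08); print(round(th,2),(np.array(get_ft_force())-f0).round(1),np.round(get_tcp_pos(),3))
print(get_time())
cv2.imwrite("pics/a2.png",cv2.resize(np.hstack([read_camera("wrist"),read_camera("scene")])[:,:,::-1],(800,300)))
```

```text
in
0.0 [-1.2 -1.2 -3.1] [0.455 0.034 0.067]
0.1 [-0.9 -2.8 -2.8] [0.458 0.034 0.09 ]
0.2 [-0.4 -2.6 -2.7] [0.463 0.035 0.113]
0.3 [-0.7 -2.3 -2.9] [0.471 0.035 0.135]
0.4 [-0.9 -0.8 -1.4] [0.48  0.036 0.157]
0.5 [-0.  -0.7 -1.4] [0.492 0.036 0.177]
0.6 [ 0.4 -0.6 -2.1] [0.506 0.037 0.196]
0.7 [-0.2 -0.5 -1.1] [0.521 0.038 0.214]
0.8 [-0.1  0.6 -1.6] [0.539 0.039 0.23 ]
0.9 [ 0.4 -1.  -1.2] [0.557 0.04  0.244]
1.0 [ 0.8 -0.  -0.5] [0.577 0.041 0.256]
1.1 [ 1.3 -0.9 -0.7] [0.599 0.043 0.267]
14.55
```

View pics/a2.png

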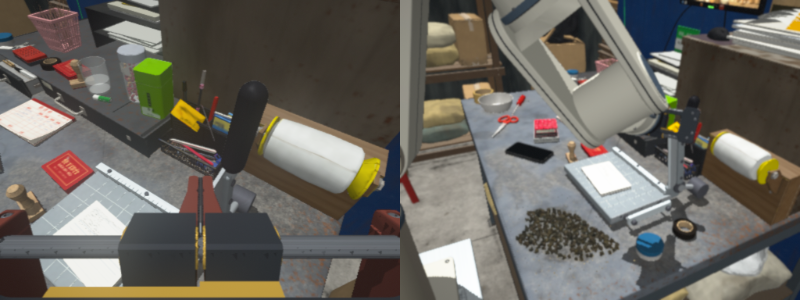

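The lever is nearly upright in both views (grip at about (245,125) in the wrist half). Backing off now, then I'll check that it stays up.

Run:
```python
from h import *
p,yaw=.5,.6
tz=np.array([np.cos(p)*np.cos(yaw),np.cos(p)*np.sin(yaw),-np.sin(p)])
t=get_tcp_pos(); movel(t-.12*tz,v=.15); wait(1.2)
print(get_time(),get_joint_pos(),get_tcp_pos())
B=W([-.105,.010,.25]); q=qdown(YAW)
print(inverse_kinematics(B,q),inverse_kinematics(W([.03,.11,.2]),qdown(YAW+np.pi/2)),inverse_kinematics(W([.03,.11,.2]),qdown(YAW-np.pi/2)))
cv2.imwrite("pics/a3.png",cv2.resize(np.hstack([read_camera("wrist"),read_camera("scene")])[:,:,::-1],(800,300)))
```

```text
16.8 [-0.57110923  0.08948683  2.27831236  1.45893691  0.95010895 -0.69935525] [ 0.51150235 -0.01698077  0.32379385]
[ 3.72947700e-01  2.01494222e-01  1.87958465e+00 -4.44089210e-16
  1.06051379e+00 -1.25464863e+00] None [ 4.53447698e-01  4.99121007e-01  1.56313909e+00 -4.44089210e-16
  1.07933256e+00  3.96647698e-01]
```

View pics/a3.png

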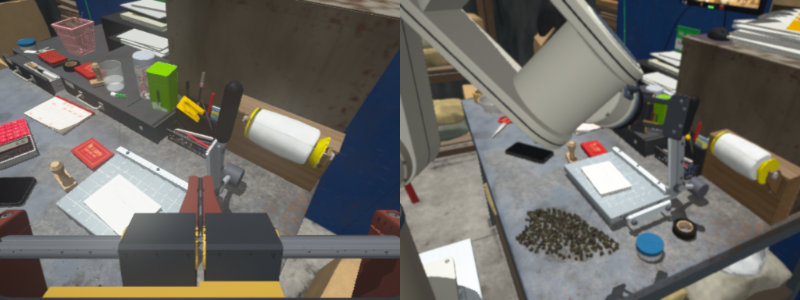

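The lever stands upright on its own (grip about (230,110), blade at (215,155)), with no finger on it. Next is the forward push to the fence.

Run:
```python
from h import *
q=qdown(YAW)
move_pose(W([-.15,.010,.25]),q); command_gripper(1.0)
movel(W([-.110,.010,.12]),v=.2); print("touch?",movel(W([-.110,.010,.0385]),v=.06,until_force=5))
print(movel(W([-.015,.010,.0385]),v=.03,until_force=5)); 
t=RT.inv().apply(np.array(get_tcp_pos())-O); print(t,get_ft_force(),get_time())
movel(W([t[0]-.03,.010,.0385]),v=.1); movel(W([t[0]-.03,.010,.2]),v=.2)
KT=camT("wrist"); im=read_camera("wrist"); np.savez("w2.npz",im=im,K=KT[0],T=KT[1]); cv2.imwrite("pics/w2.png",im[:,:,::-1]); print(get_time())
```

```text
touch? False
True
[-0.02800432  0.00975885  0.0380539 ] [-0.88704276 -0.05076473  0.33691757] 24.325
25.775
```

View pics/w2.png

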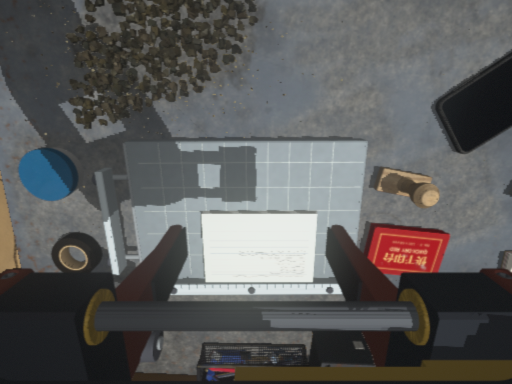

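The notebook lies square against the fence (near edge at row 212, far edge at about row 283). Next is the sideways push to the gauge.

Run:
```python
from h import *
loc=lambda: RT.inv().apply(np.array(get_tcp_pos())-O).round(4)
q=qdown(YAW-np.pi/2); x=.030
move_pose(W([x,.125,.2]),q); command_gripper(.4)
movel(W([x,.115,.10]),v=.2); print("touch?",movel(W([x,.115,.0385]),v=.06,until_force=5))
print(movel(W([x,.02,.0385]),v=.08,until_force=8),loc(),get_ft_force())
print(movel(W([x,-.035,.0385]),v=.02,until_force=5),loc(),get_time())
movel(W([x,.03,.0385]),v=.1); movel(W([x,.03,.2]),v=.2)
# square to the fence again
q=qdown(YAW); y=-.085
move_pose(W([-.08,y,.2]),q); command_gripper(1.0)
movel(W([-.07,y,.10]),v=.2); movel(W([-.07,y,.0385]),v=.08)
print(movel(W([-.015,y,.0385]),v=.025,until_force=5),loc(),get_time())
movel(W([-.06,y,.0385]),v=.1); movel(W([-.06,y,.2]),v=.2)
KT=camT("wrist"); im=read_camera("wrist"); np.savez("w3.npz",im=im,K=KT[0],T=KT[1]); cv2.imwrite("pics/w3.png",cv2.resize(im[100:310,60:340,::-1],None,fx=2.8,fy=2.8,interpolation=cv2.INTER_CUBIC)); print(get_time())
```

```text
touch? False
False [0.0298 0.0201 0.0382] [-0.33370395  0.5298888   0.08271061]
True [ 0.0299 -0.014   0.0384] 33.0333
True [-0.0275 -0.0851  0.0381] 40.175
41.6583
```

View pics/w3.png

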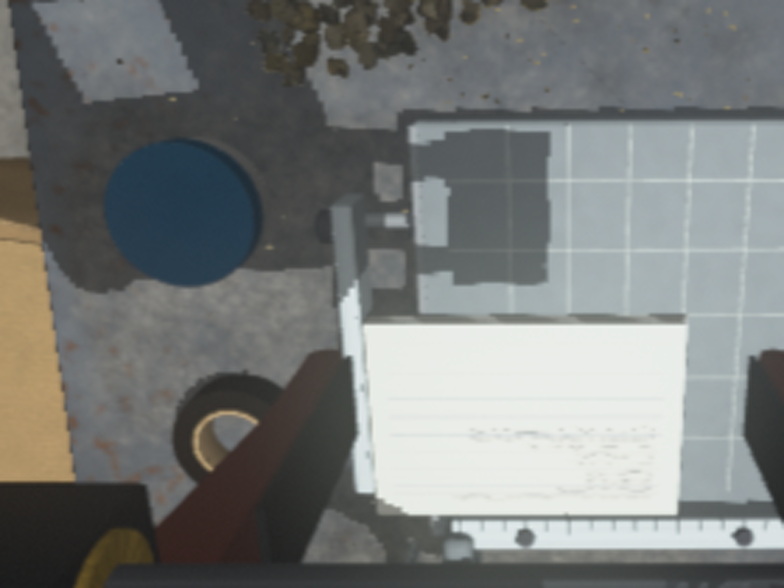

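The crop shows the notebook's right edge along the gauge's inner face (crop (365,320)→(378,500)) and its far edge at the fence. I'll do one confirming push on the left edge, which should stop at the same y (−0.014).

Run:
```python
from h import *
loc=lambda: RT.inv().apply(np.array(get_tcp_pos())-O).round(4)
q=qdown(YAW-np.pi/2); x=.030
move_pose(W([x,.03,.15]),q); command_gripper(.4)
movel(W([x,.012,.0385]),v=.12)
print(movel(W([x,-.03,.0385]),v=.02,until_force=8),loc(),get_time())
movel(W([x,.03,.0385]),v=.06); movel(W([x,.08,.22]),v=.2)
KT=camT("wrist"); im=read_camera("wrist"); cv2.imwrite("pics/w4.png",cv2.resize(np.hstack([im,read_camera("scene")])[:,:,::-1],(800,300)))
m=((im.min(2)>200)*255).astype(np.uint8); cn=max(cv2.findContours(m,0,1)[0],key=cv2.contourArea)
print(RT.inv().apply(ray(KT,cv2.boxPoints(cv2.minAreaRect(cn)),.045)-O).round(4).tolist(),get_time())
```

```text
True [ 0.0299 -0.014   0.0385] 46.525
[[0.08, 0.0203, 0.045], [0.0794, 0.138, 0.045], [0.0938, 0.1374, 0.045], [0.096, 0.0196, 0.045]] 48.6083
```

View pics/w4.png

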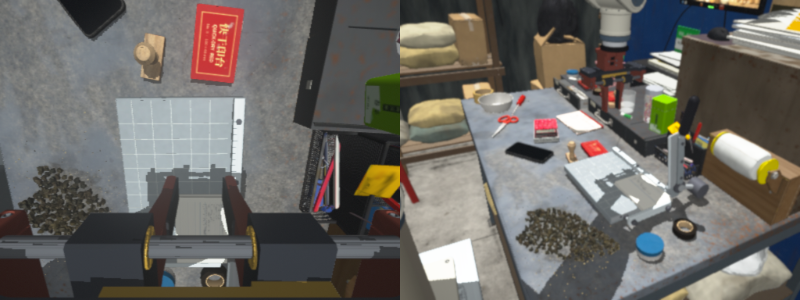

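The push stopped at the same y (−0.014) as before, so the notebook is seated against the gauge. The lever is still raised, and the stamp, ink pad, tape and blue tin look unmoved. Handing in.

```bash
python3 -c "
from station import *
print(job_done(),get_time())"
```

```text
the job is handed in; nothing more can be done
the job is handed in; nothing more can be done
```

I handed the job in at about 49 s: the lever stands raised on its own and the notebook was pushed flat to firm stops at the fence and the gauge, but I don't have the judge's verdict, and the lever angle and final millimetre gaps were not measured directly.

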